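Clamp a plastic block in the bench vise, three clicks, and hold

ROBOT

A 7-joint arm with a two-finger parallel gripper is mounted at the origin on the work surface. World frame = base frame: x ahead of the robot, y to its left, z up, the work surface at z = 0. Lengths are in m, angles in degrees, forces in N, time in s.
With the tool pointing down it reaches from about 0.35 to 0.9 m from the base axis. Payload 19.9 kg.
Tool frame: the origin (TCP) lies on the front face of the gripper's body, between the roots of the fingers; the fingertips stand 97 mm ahead of it and the grasp point (between the pads) lies 78 mm ahead of it; z points along the fingers, y is the direction in which the jaws open and shut (so a half turn about z gives the same grasp; the last joint's range is limited). The gripper opens to 94 mm and grips with 3 to 60 N. Pads are 16 mm wide; open, the fingers measure 119 mm over their backs; the gripper's body (75 mm by 177 mm) begins 78 mm behind the grasp point.
Start: joints at [-70.388, 23.915, -0.59, 92.452, 0.269, 63.638, -3.037], TCP at [0.234, 0.58, 0.303] pointing down, gripper open.
Joint ranges: [-161.28, 161.28], [-22.2, 115.67], [-73.04, 71.86], [3.21, 147.25], [-68.34, 248.33], [10.77, 114.83], [-161.83, 161.83]. Speed limits (degrees/s): [108.29, 108.29, 136.94, 136.94, 172.46, 172.46, 172.46].

INTERFACE

Orientations are given as [roll, pitch, yaw] about the fixed x, y, z axes, in that order (R = Rz(yaw) Ry(pitch) Rx(roll)).
In Python, from cell import ctrl gives the robot as it stands.
- The arm moves only by the tool send_rows, never from a script. Its argument "deltas" is a list that holds one entry, the list of rows, each a list of 5 numbers: the shift along the world's x, y, z in m, then the turn about the world's z in rad, then the closure, from 0 (fully open) to 1 (shut). A call has 1 to 12 rows; each row is the pose to reach, as a shift and turn from the pose commanded when the call began; what a row does not reach only later rows make up. A row lasts 1/10 s, in which the tool goes at most 50 mm and 8.59 degrees, less where a joint would pass 70% of its speed; a pose out of reach is approached as far as the arm can. A call with a gripper value outside its range is refused whole. The fingers move at their own pace and stop on an object; "force" is the grip in N (left out, the last holds). Time passes only in rows, so rows that repeat a pose let the fingers close. It gives the time, the measured TCP pose, the force and the opening at its end, in the units of the state.
- ctrl.state(): the state, without advancing time (a new reading comes with each control period).
- ctrl.get_image(name): name is "side" or "top" or "wrist"; returns a dict with "pixels" (400x640x3 uint8, blue, green, red), "range_z" (400x640 float32, m along the optical axis (not along the pixel's ray), 0 where there is no reading), "camera_matrix" (3x3 intrinsics, pixels), "extrinsics" (4x4, takes a point from camera to world coordinates); the wrist camera has in their place "mount" (4x4, takes a point from camera to tool coordinates, whose origin is the TCP and whose axes are the flange's). Camera axes: x right, y down, z forward; pixel columns grow to the right and rows downward; lengths in m; the calibration is good to about 2 mm. A picture is of the moment at which its call begins: read the wrist's pose just before it.
- ctrl.sign_off(): hands the job in, once; it reports no verdict.
Trained networks look in a picture, given as the dict that the camera call returned (one of the last four; its "shot" number tells which), for a name from the list of things; names that differ only in an ending like _2 or _b are one class to them, and where a whole thing is asked for, a point or a joint stands for the part that bears it (a point fixed in the world has none). Each returns a list of dicts, best first, with "p" (0 to 1); they miss things now and then, are a little off and sometimes report something else, mostly with a low value. They report only what shows in the picture. A call takes as long as a camera call.
- ctrl.boxes_of(picture, label): "centre" ([column, row] in pixels, amid what is visible of it).
The state is a dict: "time": time; "joint_positions": joint angles; "qvel": joint speeds; "effort": joint torques, N m; "tcp_pos": TCP position; "eef_rot": TCP orientation; "ft_force": force on the tool from outside, world axes, zero at the start; "torque": the same for the moment, N m; "finger_gap": opening from 0.0 (shut) to 1.0 (fully open).
Only numpy, scipy, OpenCV 4.12 (cv2) and the standard library are available. Lean on these libraries where they do the work, as an engineer would, in place of code of your own. Each camera call takes 0.05 s, during which the arm holds its last target.

TASK

Pick up the upright white plastic block with a gentle grip (it is polished and marks easily: less than 20 N at each finger) and set it down upright on the vise bed, flat faces to the jaws, without dropping it. Then press the red paddle of the vise's ratchet lever down exactly three clicks, counting them by feel and never going on to the fourth, so that the jaws clamp the block; the ratchet does not lock, so finish while still holding the paddle down at the third click. Leave the other things on the bench alone.

Things in the scene. Friction and masses are not known exactly. Their poses are not given: they have to be found in the camera images.
- block: White plastic block standing upright, 50 mm (its x) x 24 mm (its y) x 60 mm tall, about 75 g, smooth. Origin at the centre of its underside, z up. It goes into the vise with its y axis along the vise's y axis (either way round).
- vise: Dark steel vise bolted to the bench. Origin on the bench below the middle of the open gap, z up; the jaws close along its y axis. Bed 30 mm above the bench. Fixed jaw on the +y side: inner face at y = +20 mm, 70 mm wide, top 62 mm above the bench. With the moving jaw open (face at y = -22 mm) the gap is 42 mm; 28 mm of a standing block stays above the jaws.
- bed (a point): Middle of the open gap on the vise bed: the place for the centre of the block's underside, 30 mm above the bench.
- hinge (a point): Middle of the lever's level hinge axis, which runs along the vise's x axis: 100 mm to the -y side of the vise origin, 85 mm above the bench, between two cheeks (72 mm wide over all, up to 97 mm high). The lever reaches from here towards the vise's -y.
- paddle (a point): Centre of the top face of the red paddle at the lever's end: 44 mm wide (vise x), 46 mm long, 10 mm thick; 130 mm from the hinge axis along the lever, and 5 mm above the lever's centre line. With the lever up it slopes 0.6 rad, rising away from the hinge, about 162 mm above the bench; it swings down and is level, 90 mm above the bench, near the third click.
- lever (a joint): Lever angle, rad: 0 fully up (start; a spring returns it there), grows as the paddle is pressed, stop 0.95. Five clicks 0.14 rad (18 mm at the paddle) apart, first at 0.25; rest places half way between. Push at the paddle: about 7 to 9 N, climbing to 11 to 17 N before each click and dropping by 3 N or more as the tooth passes. Jaw moves 37 mm per rad, meets the block just before the third click.
- slab: flat white plastic slab, 85 x 60 x 18 mm, a bystander. Origin at the middle of its underside.
- bracket: small aluminium angle bracket, 55 x 35 x 45 mm high, a bystander. Origin at the middle of its underside.
- screwbox: blue carton of screws, 55 x 90 x 45 mm, a bystander. Origin at the middle of its underside.
- pencil: blue propelling pencil lying down, 100 mm long, 8 mm thick, a bystander. Origin at the middle of its underside.
- marker: grey and black marker lying down, 125 mm long, 12 mm thick, a bystander. Origin at the middle of its underside.
- scissors: scissors with black loops and brass-coloured blades, 180 mm long, lying flat, a bystander. Origin at the middle of its underside.
- gauge: folded bevel gauge, wooden stock 140 x 26 x 18 mm with a steel blade that reaches 130 mm past the stock's middle at its +x end, a bystander. Origin at the middle of its underside.
- jaw: Brass face of the moving jaw, 66 x 14 x 30 mm; origin at the middle of the lower edge of the face that meets the block, 0.5 mm above the bed.

How it is judged (in metres and radians):
On the way, in this order (a step that is already met when the one before it is completed fails the run):
1. the block, still held, is lowered between the jaws to within 10 mm of the vise bed, with the lever still up (x of block in the frame of vise between -0.022 and 0.022 m and y of block in the frame of vise between -0.022 and 0.02 m and angle between block's own z axis and vertical below 0.12 rad and angle between the y axis of block and the y axis of vise, either way round below 0.3 rad and z of block in the frame of vise below 0.04 m and contact force between the fingers and block above 0.3 N and value of joint lever below 0.12 rad), for 0.05 s.
2. the block stands on the vise bed between the jaws, let go (x of block in the frame of vise between -0.022 and 0.022 m and y of block in the frame of vise between -0.022 and 0.02 m and angle between block's own z axis and vertical below 0.12 rad and angle between the y axis of block and the y axis of vise, either way round below 0.3 rad and z of block in the frame of vise below 0.033 m and contact force between the fingers and block below 0.1 N and value of joint lever below 0.12 rad), for 0.2 s.
3. the lever is held past its third click and the jaws clamp the block (x of block in the frame of vise between -0.022 and 0.022 m and y of block in the frame of vise between -0.022 and 0.02 m and angle between block's own z axis and vertical below 0.12 rad and angle between the y axis of block and the y axis of vise, either way round below 0.3 rad and value of joint lever between 0.54 and 0.66 rad and contact force between jaw and block above 1 N), for 0.3 s.
At the end, for the whole second after the job is handed in: Fingers still hold the lever (over 1 N) between the third and fourth clicks (0.54 to 0.66 rad); the block stands on the vise bed between the jaws, upright within 0.12 rad and square within 0.3 rad, clamped with over 1 N and not touched by the fingers (all of step 3 and z of block in the frame of vise below 0.034 m and velocity of joint lever between -0.1 and 0.1 rad/s and contact force between the fingers and lever above 1 N and contact force between the fingers and block below 0.1 N); the arm keeps its last pose, push and grip.
It fails at once if the block is gripped too hard (fingers press on it with more than 40 N in all, that is 20 N at each finger) (contact force between the fingers and block above 40 N).
It fails at once if the lever goes on to the fourth click (value of joint lever above 0.675 rad).
It fails at once if a bystander is moved more than 30 mm (distance of any of slab, bracket, screwbox, pencil, marker, scissors, gauge from where it was at the start of the episode above 0.03 m).
It also fails if it takes over 72 s, if anything falls off the work surface, if the arm or the gripper's body presses on something with over 40 N, if the wrist force passes 120 N, or if a joint passes its speed limit or range.

## Working session

There is one attempt and no reset: what is moved stays moved. The work goes in short steps, Python scripts to look and compute and a tool call to move; the robot and the scene stay as the last step left them, time stands still between calls to the robot, and variables do not carry over. Pictures are saved under pics/ and viewed, and the job is handed in when it is done.

Besides the shell and the picture viewer there is one more tool, called after ">>>" by a JSON object that holds its "fn" and its "kwargs", one argument or row to a line. send_rows: Moves the arm, as the interface text tells. Its arguments: {"type":"object","properties":{"deltas":{"type":"array"},"force":{"type":"number"}},"required":["deltas"]}

```bash
ls; mkdir -p pics
python3 - <<'E'
from cell import ctrl
import cv2, numpy as np
s=ctrl.state(); print(s)
for n in ("top","side"):
    im=ctrl.get_image(n); cv2.imwrite(f"pics/{n}0.png",im["pixels"])
    np.savez(f"{n}0.npz",**{k:im[k] for k in("pixels","range_z","camera_matrix","extrinsics")})
    for l in ("block","vise","paddle","jaw","slab","lever"):
        try: print(n,l,[(np.round(d["centre"]).tolist(),round(d["p"],2)) for d in ctrl.boxes_of(im,l)])
        except Exception as e: print(n,l,e)
E
```

```text
pics
{'time': 0.0, 'joint_positions': array([-70.38899685,  23.94888909,  -0.59016774,  92.48614389,
         0.2723323 ,  63.63992527,  -3.0378799 ]), 'qvel': array([-0.03462188,  0.03205704,  0.05861349,  0.06407757,  0.00144285,
       -0.03174087,  0.01740407]), 'effort': array([ 3.25845313e-04, -8.51252389e+01,  6.39210194e-01, -4.25973988e+01,
       -4.87389613e-02,  1.87604787e-02,  3.46520176e-05]), 'tcp_pos': array([0.23392985, 0.57927655, 0.30201145]), 'eef_rot': array([-1.79926750e+02,  8.19513913e-03,  1.58011714e+02]), 'ft_force': array([ 0.32438094,  0.37129179, -0.41330607]), 'torque': array([0.00285508, 0.02279365, 0.01059602]), 'finger_gap': 1.0015493637545982}
top block [([283.0, 132.0], 0.73), ([390.0, 211.0], 0.6)]
top vise [([262.0, 193.0], 0.85)]
top paddle [([295.0, 186.0], 0.65), ([282.0, 132.0], 0.52)]
top jaw []
top slab [([412.0, 161.0], 0.55)]
top lever [([294.0, 185.0], 0.83)]
side block [([354.0, 266.0], 0.69)]
side vise [([315.0, 171.0], 0.77)]
side paddle [([323.0, 174.0], 0.75)]
side jaw [([312.0, 162.0], 0.54)]
side slab [([423.0, 272.0], 0.9), ([318.0, 125.0], 0.48)]
side lever [([326.0, 171.0], 0.68)]
```

View pics/top0.png

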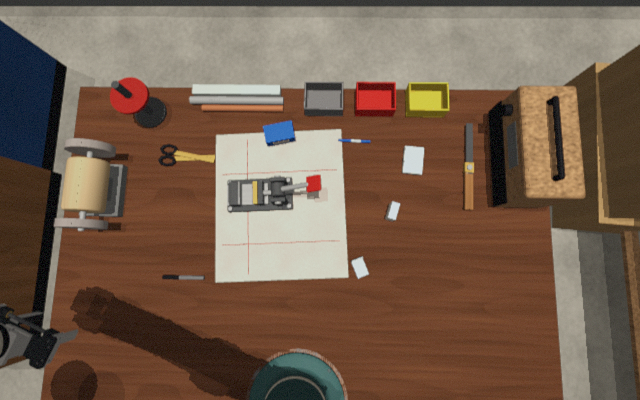

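View pics/side0.png

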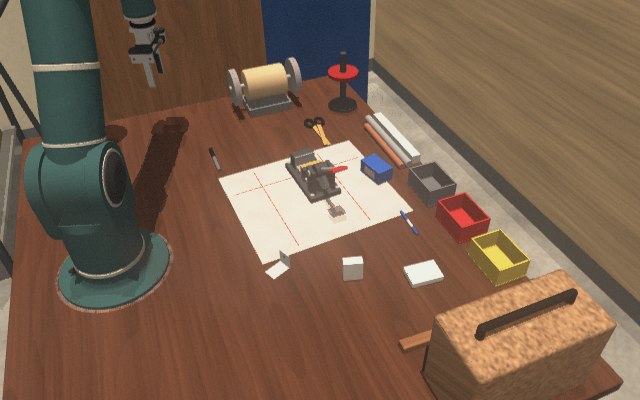

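The top view shows the block at (391,211), the bracket at (360,268), the slab at (413,160), and the vise at (262,194) with its red paddle at (314,184). The network's block guess at (283,132) is really the blue screwbox. Next I'll measure positions from depth.

```bash
cat > h.py <<'E'
import numpy as np, cv2
def cloud(d):
    K=d["camera_matrix"];z=d["range_z"];v,u=np.mgrid[0:400,0:640]
    P=np.stack([(u-K[0,2])*z/K[0,0],(v-K[1,2])*z/K[1,1],z],-1)
    E=d["extrinsics"];return P@E[:3,:3].T+E[:3,3]
E
python3 - <<'E'
from h import *
for n,box in (("top",(375,405,195,228)),("side",(335,370,250,285))):
    d=np.load(n+"0.npz");W=cloud(d);u0,u1,v0,v1=box
    p=W[v0:v1,u0:u1].reshape(-1,3)
    print(n,"cam",d["extrinsics"][:3,3])
    t=p[(p[:,2]>0.05)&(p[:,2]<.07)]
    r=cv2.minAreaRect(t[:,:2].astype(np.float32));print("block top",len(t),t.mean(0),r)
    q=p[(p[:,2]>0.01)&(p[:,2]<.07)];print("all",q.min(0),q.max(0))
d=np.load("top0.npz");W=cloud(d);im=d["pixels"].astype(int)
hsv=cv2.cvtColor(d["pixels"],cv2.COLOR_BGR2HSV)
for n in("top","side"):
    d=np.load(n+"0.npz");W=cloud(d);hsv=cv2.cvtColor(d["pixels"],cv2.COLOR_BGR2HSV)
    m=((hsv[...,0]<8)|(hsv[...,0]>172))&(hsv[...,1]>150)&(hsv[...,2]>90)&(W[...,2]>.1)&(W[...,2]<.2)&(W[...,0]>.3)&(W[...,0]<.8)
    m&=(abs(W[...,1])<.4)
    p=W[m];print(n,"paddle",len(p),p.mean(0),p.min(0),p.max(0))
    d0=W
    # vise pts
    m=(W[...,2]>.022)&(W[...,2]<.11)&(abs(W[...,0]-.6)<.12)
    if n=="top":
        sub=np.zeros_like(m);sub[170:217,222:300]=1;m&=sub
        p=W[m];print("vise",len(p),cv2.minAreaRect(p[:,:2].astype(np.float32)),p.mean(0))
        cv2.imwrite("pics/visezoom.png",cv2.resize(d["pixels"][165:222,215:335],None,fx=6,fy=6,interpolation=cv2.INTER_CUBIC))
        for v in range(174,216,3): print(v,[ "%3d"%(1000*W[v,u,2]) for u in range(224,326,4)])
        print(W[194,262],W[194,302],W[180,262])
E
```

```text
top cam [ 0.42447701 -0.091545    1.16606165]
block top 149 [ 0.54999591 -0.27033558  0.05984199] ((0.5509764552116394, -0.27107831835746765), (0.02373046800494194, 0.05087180808186531), 73.6119613647461)
all [ 0.52399234 -0.28709746  0.01253834] [ 0.57676053 -0.25329819  0.06741111]
side cam [ 0.18284044 -1.05107581  0.99862779]
block top 198 [ 0.54799636 -0.27547959  0.05759538] ((0.5490717887878418, -0.2735493779182434), (0.02785343863070011, 0.050470490008592606), 71.7139663696289)
all [ 0.52213921 -0.29321596  0.01001101] [ 0.57433688 -0.25268844  0.06545815]
top paddle 197 [ 0.60585215 -0.04159817  0.16446072] [ 0.58601078 -0.05985533  0.15032179] [ 0.62756796 -0.02326103  0.17722532]
vise 1463 ((0.5968213677406311, 0.12544137239456177), (0.09141399711370468, 0.2051325887441635), 4.922354221343994) [0.595483   0.12717919 0.06070196]
174 ['  2', '  1', '  1', '  5', '  0', ' -1', '  2', ' -3', '  2', ' -2', '  2', '  2', '  2', '  0', ' -1', '  0', '  0', '  0', '  3', ' -3', ' -1', ' -2', '  0', '170', '169', '  0']
177 ['  0', '  1', '  0', ' -5', '  0', '  3', '  0', '  0', '
[... 1906 characters left out ...]
 16', ' 17', ' 15', ' 17', ' 17', ' -3', '  0', '  0', '  1', '  0', ' -1', '  1', '  1']
210 ['  1', ' 17', ' 19', ' 19', ' 16', ' 15', ' 18', ' 14', ' 15', ' 16', '  3', '  1', ' -1', '  0', '  0', '  3', '  3', '  0', '  0', '  0', '  0', '  0', ' -1', '  0', '  2', '  0']
213 ['  0', '  0', '  0', '  1', '  0', '  0', '  1', ' -3', '  0', ' -3', '  0', '  0', '  3', '  0', '  3', ' -2', '  0', '  0', '  0', ' -1', '  1', '  0', '  3', '  1', '  1', '  3']
[0.58990666 0.11430161 0.06063284] [ 0.60131827  0.00116167 -0.00168701] [0.63197932 0.11630329 0.06002111]
side paddle 61 [ 0.60571818 -0.05259991  0.16801805] [ 0.58634006 -0.06512278  0.15146032] [ 0.62797724 -0.02711544  0.17526026]
```

View pics/visezoom.png

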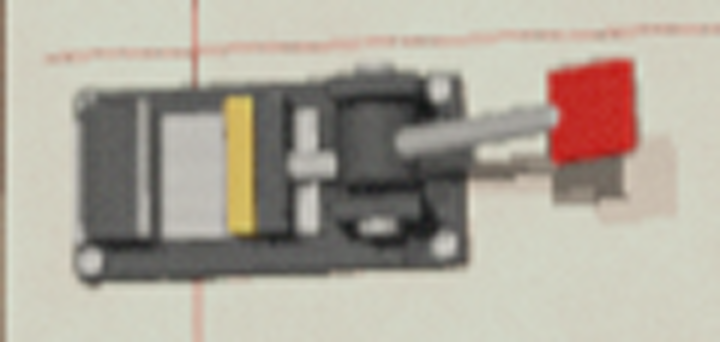

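Block: centre about (0.550,-0.272), long axis at about -17°. Vise: origin roughly (0.59,0.16), yaw about 5°. Next I'll move over the vise and look with the wrist camera.

>>> {"fn": "send_rows", "kwargs": {
  "deltas": [
    [[0.03,-0.04,0.01,-0.1,0],[0.06,-0.08,0.02,-0.2,0],[0.09,-0.12,0.03,-0.3,0],[0.12,-0.155,0.04,-0.4,0],[0.15,-0.195,0.05,-0.5,0],[0.18,-0.235,0.05,-0.6,0],[0.21,-0.275,0.05,-0.7,0],[0.24,-0.31,0.05,-0.8,0],[0.27,-0.35,0.05,-0.9,0],[0.3,-0.39,0.05,-1.0,0],[0.33,-0.43,0.05,-1.1,0],[0.33,-0.43,0.05,-1.1,0]]
  ]
}}

```text
time: 1.9
tcp_pos: [0.5667, 0.1432, 0.3528]
eef_rot: [179.9, 0.1, 94.3]
ft_force: [-0.4, 0.8, 0.4]
finger_gap: 0.998
```

```bash
cat >> h.py <<'E'
from scipy.spatial.transform import Rotation as Rot
def wrist(ctrl,name):
    s=ctrl.state(); im=ctrl.get_image("wrist")
    T=np.eye(4);T[:3,:3]=Rot.from_euler("xyz",s["eef_rot"],degrees=True).as_matrix();T[:3,3]=s["tcp_pos"]
    d=dict(pixels=im["pixels"],range_z=im["range_z"],camera_matrix=im["camera_matrix"],extrinsics=T@im["mount"])
    np.savez(name+".npz",**d);cv2.imwrite(f"pics/{name}.png",im["pixels"]);return d,im
E
python3 - <<'E'
from cell import ctrl
from h import *
s=ctrl.state();print(s["time"],s["tcp_pos"],s["eef_rot"],s["joint_positions"],s["ft_force"])
d,im=wrist(ctrl,"w1")
print(im["mount"])
E
```

```text
1.9 [0.56673734 0.14322314 0.35277804] [1.79935593e+02 1.39972297e-01 9.43077784e+01] [-36.95348741  18.33176857  24.84466693  95.77443534  -8.05411957
  67.64935077  -5.84486782] [-0.35168492  0.79385614  0.39040808]
[[ 4.24703063e-04 -9.64809631e-01 -2.62949035e-01  7.60321982e-02]
 [ 9.99999066e-01  7.51370845e-04 -1.14176940e-03 -8.53518499e-04]
 [ 1.29916235e-03 -2.62948304e-01  9.64809049e-01 -8.20561285e-02]
 [ 0.00000000e+00  0.00000000e+00  0.00000000e+00  1.00000000e+00]]
```

View pics/w1.png

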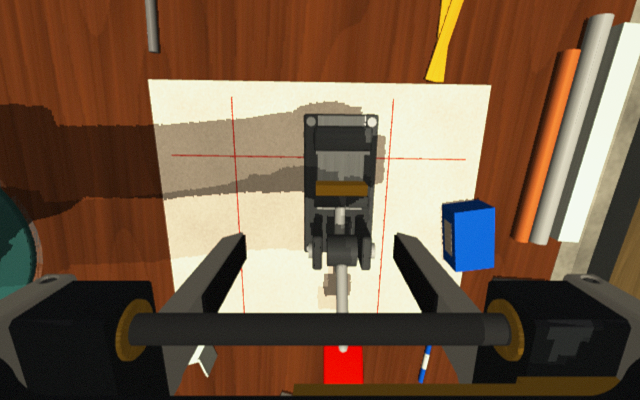

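The wrist view shows the vise from its fixed jaw at (342,138) to the bed at (342,165), the brass jaw at (342,188) and the paddle at (342,365). I'll work out the vise pose from depth.

Run:
```python
from h import *
d=np.load("w1.npz");W=cloud(d);hsv=cv2.cvtColor(d["pixels"],cv2.COLOR_BGR2HSV)
def rect(p):
    r=cv2.minAreaRect(p[:,:2].astype(np.float32)); return np.round(r[0],4),np.round(r[1],4),round(r[2],2)
sub=np.zeros((400,640),bool);sub[100:275,290:395]=1
z=W[...,2]
m=sub&(z>.010);print("vise all",rect(W[m]),W[m].min(0),W[m].max(0))
m=sub&(z>.010)&(z<.024);print("base",m.sum(),rect(W[m]),np.median(z[m]))
sub2=sub.copy();sub2[200:]=0
m=sub2&(z>.055)&(z<.07)&(np.arange(400)[:,None]<170);print("fixed jaw",m.sum(),rect(W[m]),np.median(z[m]))
y=sub&(hsv[...,0]>8)&(hsv[...,0]<30)&(hsv[...,1]>120)&(np.arange(400)[:,None]>175)&(np.arange(400)[:,None]<205)
for lo,hi in((.0,.1),(.056,.07)):
    k=y&(z>lo)&(z<hi);print("brass",k.sum(),rect(W[k]),W[k].min(0),W[k].max(0))
m=sub2&(z>.025)&(z<.036)&(np.arange(400)[:,None]>145);print("bed",m.sum(),rect(W[m]),np.median(z[m]))
m=sub&(z>.09)&(z<.1);print("cheek",m.sum(),rect(W[m]))
for v in range(115,200,4): print(v,W[v,342].round(4))
```

```text
vise all (array([0.5951, 0.1255]), array([0.0996, 0.2092]), 3.54) [0.53910274 0.02075769 0.01373725] [0.64851112 0.23231281 0.43464717]
base 3302 (array([0.5948, 0.1307]), array([0.0996, 0.1988]), 3.54) 0.018009097870445384
fixed jaw 1599 (array([0.59  , 0.1984]), array([0.0698, 0.0332]), 3.78) 0.0620069504554992
brass 801 (array([0.6143, 0.1327]), array([0.0267, 0.1073]), 85.57) [0.56045897 0.1152816  0.00084058] [0.66680555 0.14531412 0.06348665]
brass 586 (array([0.5945, 0.1362]), array([0.0649, 0.0146]), 3.45) [0.56167708 0.12816231 0.05703737] [0.62706962 0.14531412 0.06348665]
bed 1235 (array([0.5918, 0.16  ]), array([0.0633, 0.0356]), 4.05) 0.03012775225702391
cheek 1063 (array([0.5987, 0.0661]), array([0.0819, 0.0454]), 4.28)
115 [0.5893 0.2288 0.0175]
119 [0.5888 0.2236 0.0311]
123 [0.5893 0.2186 0.0309]
127 [0.5876 0.214  0.0606]
131 [0.5879 0.2095 0.0632]
135 [0.5884 0.2048 0.0623]
139 [0.5888 0.2001 0.0621]
143 [0.5892 0.1955 0.0633]
147 [0.5898 0.1906 0.0611]
151 [0.5903 0.1857 0.0604]
155 [0.5934 0.1776 0.0289]
159 [0.5939 0.1723 0.0284]
163 [0.5943 0.1672 0.0304]
167 [0.5948 0.1618 0.0303]
171 [0.5952 0.1567 0.0315]
175 [0.596  0.1508 0.0289]
179 [0.5963 0.1456 0.0306]
183 [0.5954 0.1432 0.046 ]
187 [0.5946 0.1409 0.0607]
191 [0.5951 0.1357 0.0602]
195 [0.5956 0.1306 0.0609]
199 [0.596  0.1257 0.0619]
```

>>> {"fn": "send_rows", "kwargs": {
  "deltas": [
    [[0,-0.04,0,-0.04,0],[0,-0.08,-0.01,-0.08,0],[0,-0.12,-0.02,-0.12,0],[-0.005,-0.16,-0.03,-0.16,0],[-0.005,-0.2,-0.04,-0.2,0],[-0.01,-0.24,-0.05,-0.24,0],[-0.01,-0.28,-0.06,-0.28,0],[-0.015,-0.32,-0.07,-0.32,0],[-0.015,-0.36,-0.07,-0.36,0],[-0.017,-0.39,-0.07,-0.379,0],[-0.017,-0.415,-0.07,-0.379,0],[-0.017,-0.415,-0.07,-0.379,0]]
  ]
}}

```text
time: 3.15
tcp_pos: [0.5464, -0.2677, 0.2826]
eef_rot: [-180.0, 0.1, 73.1]
ft_force: [-0.1, 0.5, -0.7]
finger_gap: 0.999
```

Run:
```python
from cell import ctrl
from h import *
d,im=wrist(ctrl,"w2")
s=ctrl.state();print(s["time"],s["tcp_pos"],s["eef_rot"],s["ft_force"])
W=cloud(d);m=(W[...,2]>.054)&(W[...,2]<.066)&(abs(W[...,0]-.55)<.06)&(abs(W[...,1]+.27)<.06)
p=W[m];print(len(p),p.mean(0),cv2.minAreaRect(p[:,:2].astype(np.float32)))
print([(b["centre"],b["p"]) for b in ctrl.boxes_of(im,"block")])
```

```text
3.2 [ 0.54691633 -0.26577923  0.28246803] [-1.79982204e+02  1.07377111e-03  7.32428923e+01] [-0.22980468  1.09144308 -0.46109797]
1095 [ 0.54778496 -0.27109543  0.05982441] ((0.5475109219551086, -0.2720121741294861), (0.024650897830724716, 0.049634210765361786), 73.45329284667969)
[([320.4, 194.2], 0.68)]
```

View pics/w2.png

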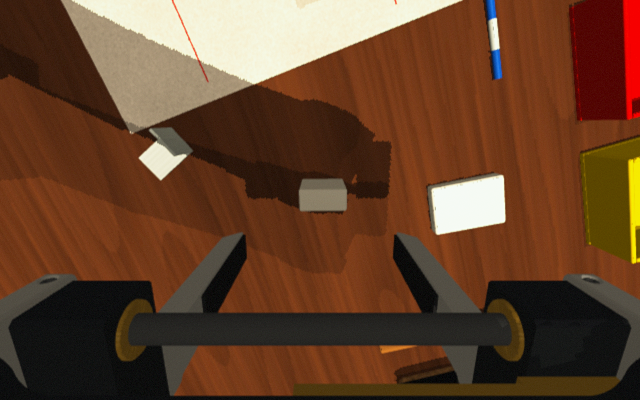

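The block shows at (322,194), square between the open fingers, and fits to (0.548,-0.272). I'll go down with a 5 mm correction.

>>> {"fn": "send_rows", "kwargs": {
  "deltas": [
    [[0.001,-0.006,-0.02,0,0],[0.001,-0.006,-0.04,0,0],[0.001,-0.006,-0.06,0,0],[0.001,-0.006,-0.08,0,0],[0.001,-0.006,-0.1,0,0],[0.001,-0.006,-0.12,0,0],[0.001,-0.006,-0.135,0,0],[0.001,-0.006,-0.145,0,0],[0.001,-0.006,-0.152,0,0],[0.001,-0.006,-0.157,0,0],[0.001,-0.006,-0.157,0,0]]
  ],
  "force": 7
}}

```text
time: 4.35
tcp_pos: [0.548, -0.2714, 0.1254]
eef_rot: [-180.0, -0.0, 73.3]
ft_force: [-0.7, 0.1, -0.3]
finger_gap: 0.997
```

Run:
```python
from cell import ctrl
from h import *
d,im=wrist(ctrl,"w3")
s=ctrl.state();print(s["time"],s["tcp_pos"],s["eef_rot"],s["ft_force"])
W=cloud(d);m=(W[...,2]>.054)&(W[...,2]<.066)&(abs(W[...,0]-.55)<.06)&(abs(W[...,1]+.27)<.06)
p=W[m];print(len(p),p.mean(0),cv2.minAreaRect(p[:,:2].astype(np.float32)))
```

```text
4.4 [ 0.54816034 -0.27152732  0.12587316] [1.79987163e+02 1.36068308e-03 7.32699202e+01] [-0.35149871 -0.20601662 -0.92490612]
4823 [ 0.54841539 -0.26982396  0.05976288] ((0.5475001931190491, -0.2714834213256836), (0.024663759395480156, 0.11793281883001328), 73.79007720947266)
```

View pics/w3.png

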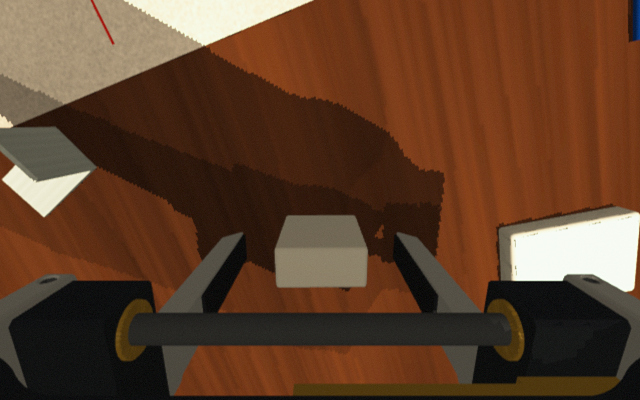

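The block sits midway between the fingers (block 276–366, fingers at 240 and 400). I'll close gently at 7 N.

>>> {"fn": "send_rows", "kwargs": {
  "deltas": [
    [[0,0,0,0,0.2],[0,0,0,0,0.3],[0,0,0,0,0.4],[0,0,0,0,0.45],[0,0,0,0,0.5],[0,0,0,0,0.55],[0,0,0,0,0.6],[0,0,0,0,0.7],[0,0,0,0,0.8],[0,0,0,0,1],[0,0,0,0,1],[0,0,0,0,1]]
  ],
  "force": 7
}}

```text
time: 5.6
tcp_pos: [0.548, -0.2715, 0.1257]
eef_rot: [180.0, 0.0, 73.3]
ft_force: [-0.6, 0.0, 1.1]
finger_gap: 0.53
```

>>> {"fn": "send_rows", "kwargs": {
  "deltas": [
    [[0,0,0.005,0,1],[0,0,0.015,0,1],[0,0,0.03,0,1],[0,0,0.05,0,1],[0,0,0.07,0,1],[0,0,0.09,0,1],[0,0,0.11,0,1],[0,0,0.14,0,1],[0,0,0.17,0,1],[0,0,0.2,0,1],[0,0,0.22,0,1],[0,0,0.22,0,1]]
  ]
}}

```text
time: 6.8
tcp_pos: [0.5483, -0.2721, 0.3495]
eef_rot: [179.7, 0.0, 73.3]
ft_force: [-0.2, -0.4, -1.4]
finger_gap: 0.532
```

Run:
```python
from cell import ctrl
from h import *
d,im=wrist(ctrl,"w4")
s=ctrl.state();print(s["time"],s["tcp_pos"],s["eef_rot"],s["ft_force"],s["finger_gap"])
```

```text
6.85 [ 0.54802689 -0.27171223  0.3475161 ] [ 1.79844798e+02 -7.37328006e-03  7.32623770e+01] [-0.24926041  0.13731636 -2.29136519] 0.5292244098354297
```

View pics/w4.png

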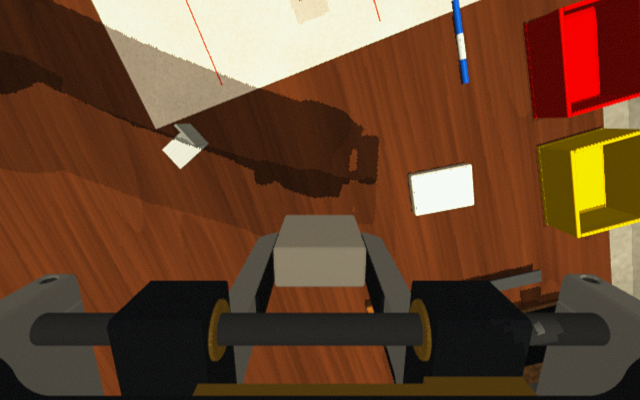

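The block is held level between the pads at (320,250). I'll carry it over the vise.

>>> {"fn": "send_rows", "kwargs": {
  "deltas": [
    [[0.002,0.02,0,0.02,1],[0.006,0.055,0,0.04,1],[0.01,0.095,0,0.07,1],[0.014,0.135,0,0.1,1],[0.018,0.175,0,0.14,1],[0.022,0.215,0,0.18,1],[0.026,0.255,0,0.22,1],[0.03,0.295,0,0.26,1],[0.034,0.335,0,0.3,1],[0.038,0.375,0,0.33,1],[0.042,0.41,0,0.356,1],[0.0445,0.435,0,0.356,1]]
  ]
}}

```text
time: 8.05
tcp_pos: [0.5919, 0.1662, 0.3447]
eef_rot: [-179.9, 0.0, 93.8]
ft_force: [0.2, -0.1, -0.7]
finger_gap: 0.531
```

>>> {"fn": "send_rows", "kwargs": {
  "deltas": [
    [[0,0,-0.02,0,1],[0,0,-0.04,0,1],[0,0,-0.06,0,1],[0,0,-0.08,0,1],[0,0,-0.1,0,1],[0,0,-0.1,0,1]]
  ]
}}

```text
time: 8.65
tcp_pos: [0.5911, 0.1632, 0.2427]
eef_rot: [-179.7, 0.1, 93.7]
ft_force: [-0.3, 1.0, -0.4]
finger_gap: 0.534
```

Run:
```python
from cell import ctrl
from h import *
d,im=wrist(ctrl,"w5")
s=ctrl.state();print(s["time"],s["tcp_pos"],s["eef_rot"],s["ft_force"],s["finger_gap"])
W=cloud(d);z=W[...,2]
sub=np.zeros((400,640),bool);sub[:,200:440]=1
m=sub&(z>.05)&(z<.07)
cv2.imwrite("pics/w5z.png",(np.clip(z,0,.25)*1000).astype(np.uint8))
for v in range(60,300,8): print(v,W[v,320].round(3))
```

```text
8.7 [0.59178893 0.16322254 0.24446886] [-1.79837920e+02  6.42134213e-02  9.36562110e+01] [-0.46646475 -0.15165155  0.09395417] 0.532180619776655
60 [0.581 0.297 0.001]
68 [ 0.581  0.29  -0.   ]
76 [0.582 0.282 0.   ]
84 [ 0.582  0.275 -0.001]
92 [0.583 0.267 0.002]
100 [0.583 0.26  0.002]
108 [0.584 0.252 0.001]
116 [0.584 0.244 0.001]
124 [0.585 0.236 0.001]
132 [0.585 0.229 0.018]
140 [0.586 0.222 0.031]
148 [0.586 0.215 0.038]
156 [0.587 0.21  0.064]
164 [0.587 0.203 0.061]
172 [0.587 0.196 0.062]
180 [0.588 0.189 0.061]
188 [0.588 0.182 0.062]
196 [0.589 0.167 0.031]
204 [0.59  0.158 0.029]
212 [0.59  0.15  0.031]
220 [0.589 0.175 0.13 ]
228 [0.589 0.175 0.146]
236 [0.589 0.175 0.159]
244 [0.589 0.175 0.172]
252 [0.589 0.173 0.178]
260 [0.59  0.168 0.177]
268 [0.59  0.163 0.177]
276 [0.59  0.158 0.177]
284 [0.591 0.153 0.177]
292 [0.596 0.071 0.051]
```

View pics/w5.png

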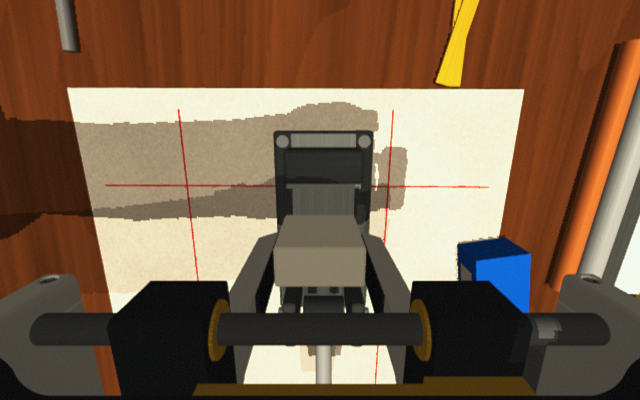

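The block is square over the gap: block y is 151–175 mm and the fixed jaw face is at about 182 mm. I'll lower to about 4 mm above the bed.

>>> {"fn": "send_rows", "kwargs": {
  "deltas": [
    [[0,-0.001,-0.01,0,1],[0,-0.001,-0.02,0,1],[0,-0.001,-0.03,0,1],[0,-0.001,-0.04,0,1],[0,-0.001,-0.05,0,1],[0,-0.001,-0.06,0,1],[0,-0.001,-0.068,0,1],[0,-0.001,-0.075,0,1],[0,-0.001,-0.08,0,1],[0,-0.001,-0.083,0,1],[0,-0.001,-0.083,0,1]]
  ]
}}

```text
time: 9.8
tcp_pos: [0.5925, 0.1625, 0.1624]
eef_rot: [-180.0, 0.0, 93.7]
ft_force: [-0.5, -0.6, -0.4]
finger_gap: 0.531
```

>>> {"fn": "send_rows", "kwargs": {
  "deltas": [
    [[0,0,-0.001,0,1],[0,0,-0.002,0,1],[0,0,-0.003,0,1],[0,0,-0.003,0,1]]
  ]
}}

```text
time: 10.2
tcp_pos: [0.5925, 0.1625, 0.1596]
eef_rot: [-180.0, 0.0, 93.7]
ft_force: [0.2, -0.4, -0.7]
finger_gap: 0.53
```

Run:
```python
from cell import ctrl
from h import *
d,im=wrist(ctrl,"w6")
s=ctrl.state();print(s["time"],s["tcp_pos"],s["eef_rot"],s["ft_force"],s["finger_gap"])
W=cloud(d)
for v in range(180,300,8): print(v,W[v,320].round(4))
```

```text
10.25 [0.59251946 0.16255418 0.15965817] [-1.79997607e+02 -4.49963509e-04  9.36659807e+01] [-0.23852755  0.4929156  -1.51769831] 0.5352456076897154
180 [0.5891 0.2044 0.0615]
188 [0.5894 0.1995 0.0617]
196 [0.5898 0.1946 0.0621]
204 [0.5901 0.1895 0.0622]
212 [0.5904 0.1845 0.0626]
220 [0.5911 0.1746 0.0482]
228 [0.5911 0.1742 0.063 ]
236 [0.5911 0.1742 0.0766]
244 [0.5911 0.174  0.0881]
252 [0.5912 0.1725 0.0951]
260 [0.5915 0.1677 0.0947]
268 [0.5919 0.1621 0.093 ]
276 [0.5921 0.1576 0.0934]
284 [0.5925 0.1525 0.093 ]
292 [0.5941 0.1276 0.0604]
```

View pics/w6.png

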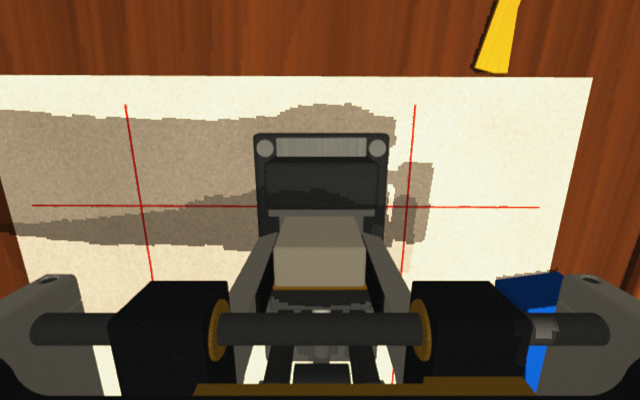

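The block is between the jaws, about 3 mm above the bed. I'll lower to contact.

>>> {"fn": "send_rows", "kwargs": {
  "deltas": [
    [[0,0,-0.001,0,1],[0,0,-0.0015,0,1],[0,0,-0.002,0,1],[0,0,-0.0025,0,1],[0,0,-0.0025,0,1]]
  ]
}}

```text
time: 10.75
tcp_pos: [0.5925, 0.1625, 0.157]
eef_rot: [-180.0, 0.0, 93.7]
ft_force: [-0.6, 0.4, -0.7]
finger_gap: 0.532
```

>>> {"fn": "send_rows", "kwargs": {
  "deltas": [
    [[0,0,-0.0005,0,1],[0,0,-0.001,0,1],[0,0,-0.001,0,1]]
  ]
}}

```text
time: 11.05
tcp_pos: [0.5925, 0.1625, 0.156]
eef_rot: [-180.0, 0.0, 93.7]
ft_force: [-0.5, -0.2, -1.4]
finger_gap: 0.531
```

>>> {"fn": "send_rows", "kwargs": {
  "deltas": [
    [[0,0,-0.0005,0,1],[0,0,-0.001,0,1],[0,0,-0.001,0,1]]
  ]
}}

```text
time: 11.35
tcp_pos: [0.5926, 0.1625, 0.1556]
eef_rot: [180.0, -0.0, 93.7]
ft_force: [-1.7, 0.7, 7.9]
finger_gap: 0.532
```

Run:
```python
from cell import ctrl
from h import *
d,im=wrist(ctrl,"w7")
for i in range(3):
    s=ctrl.state();print(s["time"],s["tcp_pos"],s["ft_force"],s["finger_gap"])
W=cloud(d)
print(np.median(W[258:285,300:340,2]))
```

```text
11.4 [0.59256887 0.16251129 0.15553413] [-2.80903335 -1.26619809  7.35874191] 0.5306974036787919
11.4 [0.59256887 0.16251129 0.15553413] [-2.80903335 -1.26619809  7.35874191] 0.5306974036787919
11.4 [0.59256887 0.16251129 0.15553413] [-2.80903335 -1.26619809  7.35874191] 0.5306974036787919
0.09004350163561901
```

Contact at 8 N, and the block top reads 90.0 mm, so it is standing on the bed. I'll release.

>>> {"fn": "send_rows", "kwargs": {
  "deltas": [
    [[0,0,0.0005,0,0.42],[0,0,0.0005,0,0.38],[0,0,0.0005,0,0.34],[0,0,0.0005,0,0.3],[0,0,0.0005,0,0.3],[0,0,0.0005,0,0.3]]
  ]
}}

```text
time: 12.0
tcp_pos: [0.5925, 0.1625, 0.1556]
eef_rot: [-180.0, 0.0, 93.7]
ft_force: [-0.9, -0.0, -0.3]
finger_gap: 0.701
```

>>> {"fn": "send_rows", "kwargs": {
  "deltas": [
    [[0,0,0.01,0,0.3],[0,0,0.025,0,0.3],[0,0,0.045,0,0.3],[0,0,0.07,0,0.3],[0,0,0.1,0,0.3],[0,0,0.13,0,0.3],[0,0,0.16,0,0.3],[0,0,0.16,0,0.3]]
  ]
}}

```text
time: 12.8
tcp_pos: [0.5937, 0.1625, 0.3211]
eef_rot: [179.6, -0.1, 93.6]
ft_force: [0.2, 0.2, -0.2]
finger_gap: 0.7
```

Run:
```python
from cell import ctrl
from h import *
d,im=wrist(ctrl,"w8")
s=ctrl.state();print(s["time"],s["tcp_pos"],s["ft_force"],s["finger_gap"],s["joint_positions"])
W=cloud(d);z=W[...,2];m=(z>.085)&(z<.094)&(abs(W[...,0]-.592)<.04)&(abs(W[...,1]-.163)<.03)
p=W[m];print(p.mean(0),cv2.minAreaRect(p[:,:2].astype(np.float32)))
```

```text
12.85 [0.59307266 0.16247491 0.31871645] [-0.84334127 -0.45274149 -0.45848215] 0.6984390821522496 [-36.5407991   23.28161811  24.31983035  93.79855679 -10.39862142
  64.91150218  -5.92659855]
[0.59144849 0.16305756 0.08990849] ((0.5914611220359802, 0.16271020472049713), (0.04959579184651375, 0.023905731737613678), 3.6174187660217285)
```

View pics/w8.png

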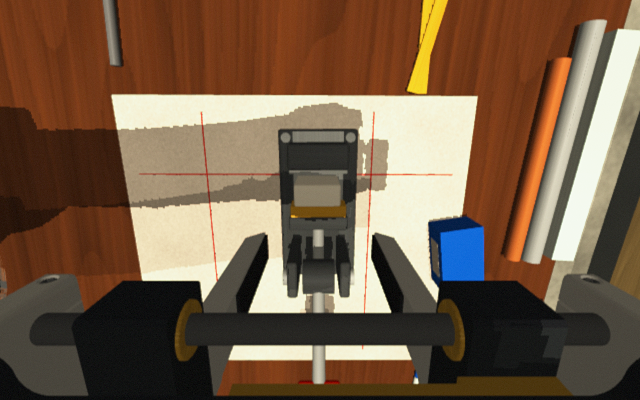

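The block stands at (317,188), square at yaw 3.6° and centred at (0.5915,0.163). Next I'll compute the press path.

```bash
cat >> h.py <<'E'
from scipy.optimize import brentq
O=np.array([.5922,.1632]);a=np.radians(3.65);Y=np.array([-np.sin(a),np.cos(a)])
def tcp_for(th,s=.134):
    f=.6-th; d=s*np.cos(f)-.005*np.sin(f)
    p=O-Y*(.1+d-.008); return np.r_[p,.085+s*np.sin(f)+.005*np.cos(f)+.097]
def theta(p):
    dt=-(p[:2]-O)@Y-.1; z=p[2]-.097-.085
    g=lambda f:max((dt+e)*np.tan(f)+.005/np.cos(f) for e in(.008,-.008))-z
    return .6-brentq(g,-.5,1.0)
E
python3 - <<'E'
from h import *
for t in np.arange(-.05,.68,.05): p=tcp_for(t);print(round(t,2),p.round(4),round(theta(p),3))
E
```

```text
-0.05 [ 0.6047 -0.0321  0.2671] -0.05
0.0 [ 0.6049 -0.0362  0.2618] -0.0
0.05 [ 0.6052 -0.04    0.2563] 0.05
0.1 [ 0.6054 -0.0436  0.2506] 0.1
0.15 [ 0.6056 -0.0469  0.2448] 0.15
0.2 [ 0.6058 -0.0498  0.2388] 0.2
0.25 [ 0.606  -0.0525  0.2326] 0.25
0.3 [ 0.6061 -0.0549  0.2264] 0.3
0.35 [ 0.6062 -0.0569  0.22  ] 0.35
0.4 [ 0.6064 -0.0587  0.2135] 0.4
0.45 [ 0.6064 -0.0601  0.207 ] 0.45
0.5 [ 0.6065 -0.0612  0.2004] 0.5
0.55 [ 0.6066 -0.0619  0.1937] 0.55
0.6 [ 0.6066 -0.0623  0.187 ] 0.6
0.65 [ 0.6066 -0.0624  0.1803] 0.657
```

>>> {"fn": "send_rows", "kwargs": {
  "deltas": [
    [[0,-0.03,0,0,1],[0.002,-0.07,0,0,1],[0.005,-0.11,0,0,1],[0.008,-0.15,0,0,1],[0.011,-0.18,0,0,1],[0.012,-0.197,0,0,1],[0.012,-0.197,0,0,1],[0.012,-0.197,0,0,1],[0.012,-0.197,0,0,1],[0.012,-0.197,0,0,1],[0.012,-0.197,0,0,1]]
  ],
  "force": 10
}}

```text
time: 13.95
tcp_pos: [0.6045, -0.0337, 0.3156]
eef_rot: [-180.0, -0.0, 93.7]
ft_force: [-0.4, 0.8, 0.1]
finger_gap: 0.006
```

Run:
```python
from cell import ctrl
from h import *
d,im=wrist(ctrl,"w9")
s=ctrl.state();print(s["time"],s["tcp_pos"],s["eef_rot"],s["ft_force"],s["finger_gap"],s["joint_positions"])
for n in("side",):
    i=ctrl.get_image(n);cv2.imwrite("pics/s9.png",cv2.resize(i["pixels"][60:260,200:440],None,fx=3,fy=3))
```

```text
14.0 [ 0.60452195 -0.03388121  0.31562237] [-1.79994252e+02 -2.93633155e-03  9.37162979e+01] [ 0.47682094  0.75317063 -1.22277064] 0.004414546888086184 [-20.90634505  22.99765235  27.85296535  95.33806869 -11.66341014
  64.5659258   13.81669666]
```

View pics/w9.png

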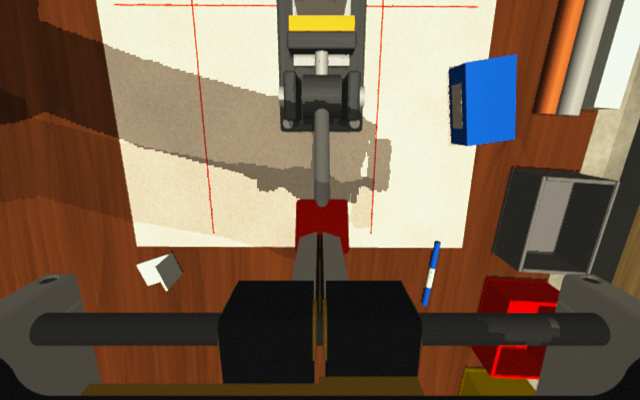

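View pics/s9.png

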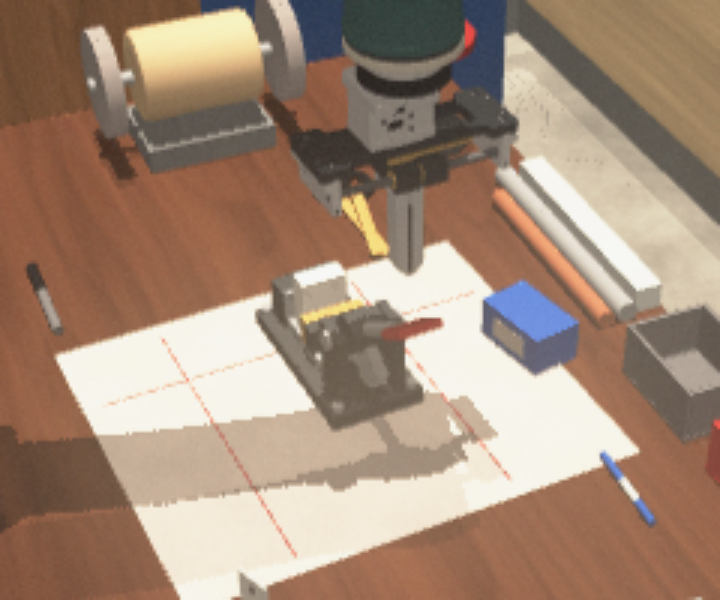

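The closed fingers are centred on the red paddle at (322,225). I'll descend to about 8 mm above first contact, then approach slowly.

>>> {"fn": "send_rows", "kwargs": {
  "deltas": [
    [[0,-0.001,-0.015,0,1],[0,-0.001,-0.03,0,1],[0.0005,-0.001,-0.04,0,1],[0.0005,-0.001,-0.046,0,1],[0.0005,-0.001,-0.046,0,1]]
  ]
}}

```text
time: 14.55
tcp_pos: [0.6047, -0.0355, 0.2685]
eef_rot: [-179.9, 0.0, 93.7]
ft_force: [-0.1, 1.2, 0.7]
finger_gap: 0.005
```

>>> {"fn": "send_rows", "kwargs": {
  "deltas": [
    [[0,-0.0005,-0.003,0,1],[0,-0.001,-0.006,0,1],[0,-0.001,-0.008,0,1],[0,-0.001,-0.008,0,1]]
  ]
}}

```text
time: 14.95
tcp_pos: [0.6055, -0.0366, 0.2625]
eef_rot: [179.9, -0.0, 93.7]
ft_force: [-0.2, 1.4, 10.3]
finger_gap: 0.004
```

>>> {"fn": "send_rows", "kwargs": {
  "deltas": [
    [[0,-0.002,-0.002,0,1],[0,-0.004,-0.004,0,1],[0,-0.004,-0.005,0,1]]
  ]
}}

```text
time: 15.25
tcp_pos: [0.6057, -0.0402, 0.2575]
eef_rot: [179.9, -0.0, 93.7]
ft_force: [-0.1, 2.0, 10.1]
finger_gap: 0.004
```

>>> {"fn": "send_rows", "kwargs": {
  "deltas": [
    [[0,-0.002,-0.003,0,1],[0,-0.0035,-0.006,0,1],[0,-0.005,-0.009,0,1]]
  ]
}}

```text
time: 15.55
tcp_pos: [0.6059, -0.0454, 0.2487]
eef_rot: [179.8, -0.0, 93.7]
ft_force: [1.2, 0.8, 9.6]
finger_gap: 0.002
```

>>> {"fn": "send_rows", "kwargs": {
  "deltas": [
    [[0,-0.001,-0.003,0,1],[0,-0.002,-0.005,0,1]]
  ]
}}

```text
time: 15.75
tcp_pos: [0.606, -0.0478, 0.2438]
eef_rot: [179.8, 0.0, 93.7]
ft_force: [1.7, -1.6, 10.6]
finger_gap: 0.008
```

>>> {"fn": "send_rows", "kwargs": {
  "deltas": [
    [[0,-0.001,-0.0025,0,1]]
  ]
}}

```text
time: 15.85
tcp_pos: [0.606, -0.0489, 0.2415]
eef_rot: [179.8, 0.0, 93.7]
ft_force: [1.4, -1.0, 11.4]
finger_gap: 0.004
```

>>> {"fn": "send_rows", "kwargs": {
  "deltas": [
    [[0,-0.001,-0.0025,0,1]]
  ]
}}

```text
time: 15.95
tcp_pos: [0.6061, -0.05, 0.2391]
eef_rot: [179.8, 0.0, 93.7]
ft_force: [1.2, -1.8, 14.2]
finger_gap: -0.0
```

```bash
cat > t.py <<'E'
from cell import ctrl
from h import *
s=ctrl.state();print(s["time"],s["tcp_pos"],s["ft_force"],"theta",theta(s["tcp_pos"]))
E
python3 t.py
```

```text
15.95 [ 0.60612571 -0.05003109  0.23908345] [ 1.15337673 -1.80537497 14.16625123] theta 0.19857846674031965
```

>>> {"fn": "send_rows", "kwargs": {
  "deltas": [
    [[0,-0.001,-0.002,0,1]]
  ]
}}

```text
time: 16.05
tcp_pos: [0.6062, -0.051, 0.2372]
eef_rot: [179.8, 0.0, 93.7]
ft_force: [1.5, -0.9, 13.2]
finger_gap: 0.01
```

>>> {"fn": "send_rows", "kwargs": {
  "deltas": [
    [[0,-0.001,-0.002,0,1]]
  ]
}}

```text
time: 16.15
tcp_pos: [0.6062, -0.0519, 0.2352]
eef_rot: [179.8, 0.0, 93.7]
ft_force: [0.6, -0.1, 15.4]
finger_gap: 0.005
```

>>> {"fn": "send_rows", "kwargs": {
  "deltas": [
    [[0,-0.001,-0.002,0,1]]
  ]
}}

```text
time: 16.25
tcp_pos: [0.6062, -0.0528, 0.2332]
eef_rot: [179.8, 0.0, 93.7]
ft_force: [1.5, -1.9, 7.6]
finger_gap: 0.003
```

>>> {"fn": "send_rows", "kwargs": {
  "deltas": [
    [[0,-0.001,-0.002,0,1]]
  ]
}}

```text
time: 16.35
tcp_pos: [0.6062, -0.0536, 0.231]
eef_rot: [179.8, 0.0, 93.7]
ft_force: [2.2, 0.5, 9.2]
finger_gap: 0.008
```

```bash
python3 t.py
```

```text
16.35 [ 0.60619437 -0.05363675  0.23102557] [2.21538807 0.49681283 9.2156687 ] theta 0.26418562688108205
```

Click 1: the force fell from 15.4 to 7.6 N at about 0.245 rad, close to the expected 0.25. On to click 2.

>>> {"fn": "send_rows", "kwargs": {
  "deltas": [
    [[0,-0.001,-0.0025,0,1],[0,-0.0015,-0.005,0,1]]
  ]
}}

```text
time: 16.55
tcp_pos: [0.6063, -0.0553, 0.226]
eef_rot: [179.8, 0.0, 93.7]
ft_force: [3.9, -1.8, 11.5]
finger_gap: 0.009
```

>>> {"fn": "send_rows", "kwargs": {
  "deltas": [
    [[0,-0.0007,-0.0025,0,1],[0,-0.001,-0.004,0,1]]
  ]
}}

```text
time: 16.75
tcp_pos: [0.6064, -0.0565, 0.2221]
eef_rot: [179.8, 0.0, 93.7]
ft_force: [2.3, -3.0, 12.8]
finger_gap: 0.002
```

>>> {"fn": "send_rows", "kwargs": {
  "deltas": [
    [[0,-0.0006,-0.002,0,1]]
  ]
}}

```text
time: 16.85
tcp_pos: [0.6064, -0.0571, 0.2203]
eef_rot: [179.8, 0.0, 93.7]
ft_force: [1.7, -0.9, 15.1]
finger_gap: 0.006
```

>>> {"fn": "send_rows", "kwargs": {
  "deltas": [
    [[0,-0.0006,-0.002,0,1]]
  ]
}}

```text
time: 16.95
tcp_pos: [0.6064, -0.0577, 0.2183]
eef_rot: [179.7, 0.0, 93.7]
ft_force: [2.2, -1.5, 14.1]
finger_gap: 0.005
```

```bash
python3 t.py
```

```text
16.95 [ 0.60643352 -0.0577181   0.21833304] [ 2.24044105 -1.52308359 14.07850949] theta 0.36343551732670937
```

>>> {"fn": "send_rows", "kwargs": {
  "deltas": [
    [[0,-0.0005,-0.002,0,1]]
  ]
}}

```text
time: 17.05
tcp_pos: [0.6065, -0.0583, 0.2164]
eef_rot: [179.7, 0.0, 93.7]
ft_force: [1.9, -1.7, 16.1]
finger_gap: 0.009
```

>>> {"fn": "send_rows", "kwargs": {
  "deltas": [
    [[0,-0.0005,-0.002,0,1]]
  ]
}}

```text
time: 17.15
tcp_pos: [0.6064, -0.0587, 0.2143]
eef_rot: [179.8, 0.0, 93.7]
ft_force: [2.3, -2.7, 12.2]
finger_gap: 0.008
```

>>> {"fn": "send_rows", "kwargs": {
  "deltas": [
    [[0,-0.0005,-0.002,0,1]]
  ]
}}

```text
time: 17.25
tcp_pos: [0.6064, -0.0592, 0.2121]
eef_rot: [179.8, 0.1, 93.7]
ft_force: [3.4, -0.7, 9.3]
finger_gap: 0.006
```

```bash
python3 t.py
```

```text
17.25 [ 0.6064277  -0.05920295  0.21212175] [ 3.41404378 -0.6544558   9.32395048] theta 0.4109981035315104
```

Click 2: the force fell from 16.1 to 9.3 N at about 0.39 rad. On towards click 3 with small steps.

>>> {"fn": "send_rows", "kwargs": {
  "deltas": [
    [[0,-0.0005,-0.0025,0,1],[0,-0.001,-0.005,0,1]]
  ]
}}

```text
time: 17.45
tcp_pos: [0.6065, -0.0602, 0.2072]
eef_rot: [179.7, 0.1, 93.7]
ft_force: [3.9, -2.2, 12.0]
finger_gap: 0.004
```

>>> {"fn": "send_rows", "kwargs": {
  "deltas": [
    [[0,-0.0003,-0.002,0,1],[0,-0.0006,-0.004,0,1]]
  ]
}}

```text
time: 17.65
tcp_pos: [0.6066, -0.0609, 0.2032]
eef_rot: [179.7, 0.1, 93.7]
ft_force: [3.1, -2.7, 13.6]
finger_gap: 0.003
```

>>> {"fn": "send_rows", "kwargs": {
  "deltas": [
    [[0,-0.0003,-0.002,0,1]]
  ]
}}

```text
time: 17.75
tcp_pos: [0.6066, -0.0612, 0.2014]
eef_rot: [179.7, 0.1, 93.7]
ft_force: [3.8, -2.2, 16.9]
finger_gap: 0.006
```

```bash
python3 t.py
```

```text
17.75 [ 0.60661387 -0.06123186  0.2014122 ] [ 3.77933754 -2.15820862 16.86657929] theta 0.4921907105365199
```

>>> {"fn": "send_rows", "kwargs": {
  "deltas": [
    [[0,-0.0002,-0.002,0,1]]
  ]
}}

```text
time: 17.85
tcp_pos: [0.6066, -0.0615, 0.1994]
eef_rot: [179.7, 0.1, 93.6]
ft_force: [3.4, -1.7, 13.6]
finger_gap: 0.003
```

>>> {"fn": "send_rows", "kwargs": {
  "deltas": [
    [[0,-0.0002,-0.002,0,1]]
  ]
}}

```text
time: 17.95
tcp_pos: [0.6067, -0.0618, 0.1975]
eef_rot: [179.7, 0.1, 93.6]
ft_force: [2.3, -2.9, 17.4]
finger_gap: 0.005
```

```bash
python3 t.py
```

```text
17.95 [ 0.60665913 -0.06175278  0.19750102] [ 2.3327179  -2.88505978 17.35922944] theta 0.5215685272230147
```

>>> {"fn": "send_rows", "kwargs": {
  "deltas": [
    [[0,-0.0002,-0.0015,0,1]]
  ]
}}

```text
time: 18.05
tcp_pos: [0.6066, -0.0618, 0.1958]
eef_rot: [179.7, 0.1, 93.7]
ft_force: [4.5, -3.1, 13.0]
finger_gap: 0.005
```

>>> {"fn": "send_rows", "kwargs": {
  "deltas": [
    [[0,-0.0002,-0.0015,0,1]]
  ]
}}

```text
time: 18.15
tcp_pos: [0.6066, -0.062, 0.1943]
eef_rot: [179.7, 0.1, 93.7]
ft_force: [5.7, -2.1, 9.2]
finger_gap: 0.006
```

```bash
python3 t.py
```

```text
18.15 [ 0.60662299 -0.06199905  0.19427323] [ 5.65681206 -2.06045792  9.2123319 ] theta 0.5456929449334638
```

Click 3: the force fell from 17.4 to 9.2 N at about 0.53 rad. I'll settle between clicks 3 and 4, near 0.59 rad.

>>> {"fn": "send_rows", "kwargs": {
  "deltas": [
    [[0,-0.0001,-0.0015,0,1],[0,-0.0002,-0.003,0,1]]
  ]
}}

```text
time: 18.35
tcp_pos: [0.6066, -0.0623, 0.1912]
eef_rot: [179.7, 0.1, 93.7]
ft_force: [4.0, -2.3, 10.5]
finger_gap: 0.007
```

>>> {"fn": "send_rows", "kwargs": {
  "deltas": [
    [[0,0,-0.001,0,1],[0,0,-0.002,0,1],[0,0,-0.002,0,1],[0,0,-0.002,0,1]]
  ]
}}

```text
time: 18.75
tcp_pos: [0.6067, -0.0624, 0.1894]
eef_rot: [179.7, 0.1, 93.6]
ft_force: [4.0, -2.1, 11.8]
finger_gap: 0.001
```

```bash
python3 t.py
python3 - <<'E'
from cell import ctrl
from h import *
for n in("side",):
    i=ctrl.get_image(n);cv2.imwrite("pics/s10.png",cv2.resize(i["pixels"][60:260,200:440],None,fx=3,fy=3))
d,im=wrist(ctrl,"w10")
hsv=cv2.cvtColor(d["pixels"],cv2.COLOR_BGR2HSV);W=cloud(d)
m=((hsv[...,0]<8)|(hsv[...,0]>172))&(hsv[...,1]>150)&(abs(W[...,0]-.606)<.03)&(abs(W[...,1]+.05)<.06)&(W[...,2]>.03)
p=W[m];print("paddle",len(p),p.mean(0),p[:,2].min(),p[:,2].max())
z=W[...,2];m=(z>.085)&(z<.094)&(abs(W[...,0]-.592)<.04)&(abs(W[...,1]-.17)<.03)
p=W[m];print("block",len(p),p.mean(0),cv2.minAreaRect(p[:,:2].astype(np.float32)))
E
python3 t.py
```

```text
18.75 [ 0.60666398 -0.06240968  0.18937266] [ 4.00222456 -2.12441865 11.79539059] theta 0.5823108733276057
paddle 2314 [ 0.6074698  -0.05506614  0.09316244] 0.0847125692896564 0.22239428462352878
block 0 [nan nan nan] ((0.0, 0.0), (0.0, 0.0), 0.0)
18.85 [ 0.60668003 -0.06237313  0.18939531] [ 2.90139859 -3.21050921 11.77332575] theta 0.5821373610561436<stdin>:10: RuntimeWarning: Mean of empty slice.
  ret = um.true_divide(
```

View pics/s10.png

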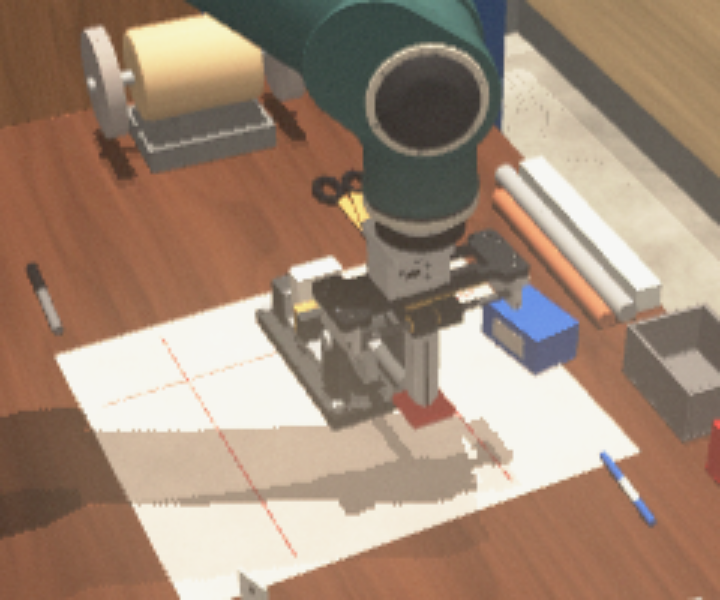

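View pics/w10.png

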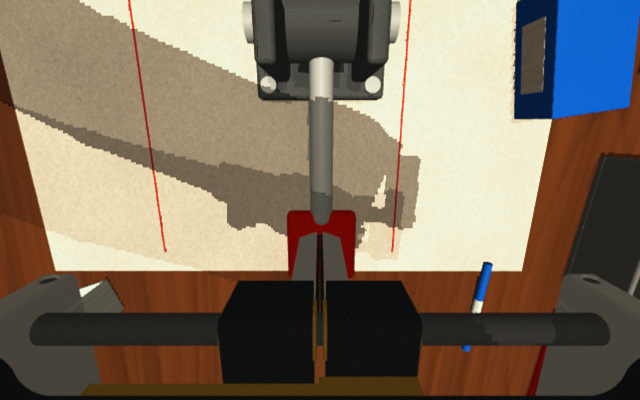

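The side view shows the fingers on the level red paddle at (423,405) and the block upright at (310,280) against the brass. I'll nudge 1 mm towards mid-window and check the block and jaw from the top camera.

>>> {"fn": "send_rows", "kwargs": {
  "deltas": [
    [[0,0,-0.001,0,1],[0,0,-0.001,0,1],[0,0,-0.001,0,1],[0,0,-0.001,0,1]]
  ]
}}

```text
time: 19.25
tcp_pos: [0.6067, -0.0624, 0.1884]
eef_rot: [179.7, 0.1, 93.6]
ft_force: [4.3, -2.7, 12.4]
finger_gap: 0.001
```

```bash
python3 t.py
python3 - <<'E'
from cell import ctrl
from h import *
for n in("top","side"):
    i=ctrl.get_image(n);W=cloud(i);z=W[...,2]
    if n=="top": cv2.imwrite("pics/t11.png",cv2.resize(i["pixels"][160:225,215:335],None,fx=6,fy=6,interpolation=cv2.INTER_CUBIC))
    m=(z>.082)&(z<.096)&(abs(W[...,0]-.592)<.04)&(abs(W[...,1]-.168)<.03)
    p=W[m];print(n,"block",len(p),p.mean(0) if len(p) else 0,cv2.minAreaRect(p[:,:2].astype(np.float32)) if len(p) else 0)
    hsv=cv2.cvtColor(i["pixels"],cv2.COLOR_BGR2HSV)
    m=(hsv[...,0]>15)&(hsv[...,0]<32)&(hsv[...,1]>110)&(abs(W[...,0]-.592)<.045)&(abs(W[...,1]-.15)<.04)&(z>.05)&(z<.07)
    p=W[m];print(n,"brass",len(p),p.mean(0) if len(p) else 0,cv2.minAreaRect(p[:,:2].astype(np.float32)) if len(p) else 0)
E
python3 t.py
```

```text
19.25 [ 0.60667809 -0.06241528  0.18841704] [ 4.32938574 -2.66766617 12.3889686 ] theta 0.5894338066378428
top block 152 [0.59311418 0.17291501 0.08981995] ((0.5930230021476746, 0.1730426847934723), (0.04726804792881012, 0.024316808208823204), 3.225193977355957)
top brass 92 [0.59397689 0.15508443 0.06123124] ((0.5949228405952454, 0.15550661087036133), (0.06577222794294357, 0.012518374249339104), 4.99006986618042)
side block 101 [0.59035929 0.16926534 0.08740747] ((0.592178463935852, 0.17114312946796417), (0.053458210080862045, 0.027606822550296783), 6.7946696281433105)
side brass 11 [0.56890993 0.15233188 0.059461  ] ((0.5686272978782654, 0.15301185846328735), (0.016616802662611008, 0.010677470825612545), 7.635215759277344)
19.35 [ 0.6066929  -0.06241116  0.18844068] [ 4.45252673 -3.00083792 13.50940127] theta 0.589257329700943
```

View pics/t11.png

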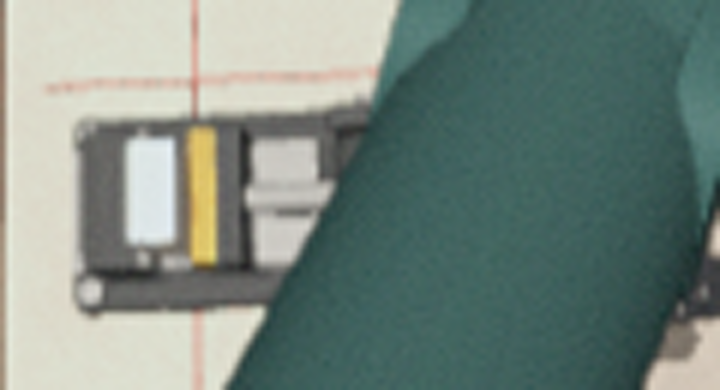

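The block has been pushed to y ≈ 0.172, against the fixed jaw. The brass face sits against it, and it stands upright at z = 90 mm. The lever is steady at about 0.59 rad with about 12 N push. Handing in.

```bash
python3 -c "
from cell import ctrl
print(ctrl.sign_off())"
```

```text
the job is handed in; nothing more can be done
None
```

The block is in the vise and clamped, and I handed the job in at about 19.4 s with the fingers still holding the paddle down past the third click. The sign-off gives no verdict, so this rests on my own checks.

**Block:** I gripped it by its 50 mm ends with a 7 N grip. It touched down on the bed with about 8 N at the wrist and its top read 90.0 mm, so it was seated. After I let go it was square to the jaws.

**Lever:** I counted three clicks by force drop.

| Click | Force before → after (N) | Lever angle (rad) |
|---|---|---|
| 1 | 15.4 → 7.6 | 0.245 |
| 2 | 16.1 → 9.3 | 0.39 |
| 3 | 17.4 → 9.2 | 0.53 |

**Last checks:**
- **Hold:** the lever angle, worked out from the tool position, was steady at about 0.59 rad with a push of 12–13 N.
- **Clamp:** the top camera shows the block moved 9–10 mm to the fixed jaw, with the brass face up to it. I could not measure the clamping force directly.
- **Bystanders:** I had no contact with any of them that I noticed, but I did not re-measure their positions at the end.

**Disagreements:**
- One reading of 13.6 N came just before click 3, between 16.9 and 17.4 N. I took it as noise because the force rose again and the position was too early for a click.
- There was a steady sideways force of about 4 N on the fingers while holding.
- The side camera put the block about 2 mm off the top camera's value, within the calibration error.
- The final wrist picture could not see the block.

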